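# Swap the worn try-me buzzer

### The job

One of the three try-me buzzers on the sloped stand has a tired spring and clicks under a much lighter press than the others: find it by pressing the red caps, and press it right down to its click before you take it off. Put the tired one in the grey returns tub, and put the spare buzzer from the counter in its place on the stand, cap up, flat on the slope and on the empty pad; then press the spare there until it clicks, and let go. Leave the two sound buzzers in their places, and do not knock the mug, the jar or the tin.

Things in the scene. Friction and masses are not known exactly. Their poses are not given: they have to be found in the camera images.
- tray: Sloped face of the wooden stand (380 mm wide, facing the robot). Origin on the slope at the middle place, 75 mm above the counter; z is square to the slope, leaning 30 degrees from vertical towards the robot; x runs up the slope, y along the row. The face runs from x = -36 to 75 mm; along its lower edge stands a lip 10 mm high, its inner face at x = -26.5 mm.
- place_left (a point): Centre of the left place (+y end), on the tray's surface; axes as the tray. The three places are marked by flat grey pads, 58 mm square, 110 mm apart along y. A try-me buzzer stands centred on each, square with the tray, its lower side less than 2 mm from the lip.
- place_middle (a point): Centre of the middle place, on the tray's surface; axes as the tray. A try-me buzzer is a square blue housing 50 x 50 mm, 34 mm high, with a round red sprung cap 36 mm across on top, 48 mm high over all with the cap up (square to the slope), about 135 g, loose. The three look alike; the worn one may be in any place.
- place_right (a point): Centre of the right place (-y end), on the tray's surface; axes as the tray. A buzzer's cap travels 7.5 mm down to a stop, where it clicks, and springs back up: its resistance grows evenly, from about a third of the full force as it starts to move to the full force at the click. The full force is about 11 N on a sound buzzer and about 4 N on the worn one.
- light_bar (a point): Centre of the fixed light bar over the row, 24 mm deep, 360 mm long (along y), 12 mm high, 270 mm above the counter; it stops a vertical gripper over the buzzers, so come in under it from the robot's side, tilted. Its two posts (12 mm thick) stand behind the stand's rear at y = +-170 mm and bend forward to it.
- spare_center (a point): The spare buzzer, sound, the same model as the others; it starts upright on the counter. This point is its centre, 24 mm above its underside; z axis out of the cap, x and y square to the housing.
- spare_cap (a joint): Travel of the spare's red cap, m: 0 up, 0.0075 on its stop; it springs back up; clicks at the stop, at about 11 N.
- tub: Grey open returns tub, fixed to the counter, 170 x 170 mm outside, 55 mm high, walls and floor 4 to 5 mm; origin at the centre of its underside, x and y along its sides, z up. It stands on one side of the stand and the spare on the other; the sides change.
- mug_center (a point): White mug, 80 mm across, 92 mm high, loose: leave alone. Point half-way up.
- jar_center (a point): Amber jar with a yellow cap, 72 mm across, 105 mm high, loose: leave alone. Point half-way up.
- tin_center (a point): Low round green tin, 62 mm across, 23 mm high, loose, on the counter just in front of the stand: leave alone. Point half-way up.
Not all that is in view belongs to the job. What is shaped like the part that bears spare_center but yellow is not meant.

How it is judged:
By the outcome, as a careful person would: the job done as asked, in the order asked, and still so for the second after the job is handed in, with the robot touching nothing.
It also fails if it takes over 72 s, if anything falls off the work surface, if the arm or the gripper's body presses on something with over 40 N, if the wrist force passes 120 N, or if a joint passes its speed limit or range.

### The arm

A 6-joint arm with a two-finger parallel gripper is mounted at the origin on the work surface. World frame = base frame: x ahead of the robot, y to its left, z up, the work surface at z = 0. Lengths are in m, angles in rad, forces in N, time in s.
With the tool pointing down it reaches from about 0.375 to 0.975 m from the base axis. Payload 3.8 kg.
Tool frame: the origin (TCP) lies midway between the tips of the shut fingers; the grasp point (between the pads) lies 19 mm behind it; x points along the fingers, y is the direction in which the jaws open and shut, and the axes are right-handed (so a half turn about x gives the same grasp; the last joint's range is limited). The gripper opens to 88 mm and grips with 3 to 60 N. Pads are 18 mm wide; open, the fingers measure 123 mm over their backs; the gripper's body (75 mm by 187 mm) begins 45 mm behind the grasp point.
Start: joints at [1.253, 0.264, 1.604, -0, 1.274, -0.037], TCP at [0.187, 0.649, 0.239] pointing down, gripper open.
Joint ranges: [-2.63, 2.63], [-0.94, 2.18], [0.31, 2.57], [-1.31, 4.45], [0, 2.66], [-2.55, 2.55]. Speed limits (rad/s): [2.57, 2.57, 3.14, 3.14, 3.14, 3.14].

### API

Orientations are given as a rotation vector (axis times angle).
In Python, from cell import manip, inverse_kinematics, cams, order gives the robot as it stands. Calls block until the motion is done:
- manip.move_pose(position, orientation): joint-space move of the TCP to a pose.
- manip.move_linear(position, rate=0.15, rot=None): straight line of the TCP; rot=None keeps the orientation; rate is the mean speed in m/s.
- manip.set_joints(angles): joint-space move.
- manip.set_gripper(opening, force=None): finger opening in m; force is the grip in N (None keeps the last); returns when the fingers have stopped.
- manip.dwell(seconds).
- inverse_kinematics(position, orientation): joint angles nearest the present ones, or None.
- manip.state(): the state.
- cams.capture(name): name is "scene" or "top" or "wrist"; returns a dict with "image" (384x512x3 uint8, blue, green, red), "z_map" (384x512 float32, m along the optical axis (not along the pixel's ray), 0 where there is no reading), "intrinsics" (3x3 intrinsics, pixels), "position" and "orientation" of the camera in the world; the wrist camera has in their place "T_tool_cam" (4x4, takes a point from camera to tool coordinates, whose origin is the TCP and whose axes are the tool frame's). Camera axes: x right, y down, z forward; pixel columns grow to the right and rows downward; lengths in m; the calibration is good to about 2 mm. A picture is of the moment at which its call begins: read the wrist's pose just before it.
A pose or a line that the arm cannot do raises manip.IKError and nothing moves.
- order.close_job(): hands the job in, once; it reports no verdict.
The state is a dict: "clock": time; "joint_pos": joint angles; "joint_velocities": joint speeds; "tau": joint torques, N m; "tool_pos": TCP position; "tcp_rot": TCP orientation; "contact_force": force on the tool from outside, world axes, zero at the start; "moment": the same for the moment, N m; "gripper_width": finger opening in m.
Only numpy, scipy, OpenCV 4.12 (cv2) and the standard library are available. Lean on these libraries where they do the work, as an engineer would, in place of code of your own. Each camera call takes 0.05 s, during which the arm holds its last target. There are 200 camera calls.

## Working session

There is one attempt and no reset: what is moved stays moved. The work goes in short steps, each a Python script; the robot and the scene stay as the last script left them, time stands still between calls to the robot, and variables do not carry over. Pictures are saved under pics/ and viewed, about 8 in all and at most 12, crops included, and the job is handed in when it is done.

```bash
ls; mkdir -p pics
python3 - <<'E'
from cell import manip,cams
import cv2,numpy as np
s=manip.state();print(s['clock'],s['tool_pos'],s['tcp_rot'],s['contact_force'])
for n in('scene','top'):
    c=cams.capture(n);cv2.imwrite(f'pics/{n}0.png',c['image']);np.savez(f'{n}0.npz',**c)
    print(n,c['intrinsics'].tolist(),c['position'],c['orientation'])
c=cams.capture('wrist');print(c['T_tool_cam'],c['intrinsics'])
a=[cv2.imread(f'pics/{n}0.png') for n in('scene','top')]
E
```

```text
pics
0.0 [0.18683555 0.64790165 0.23740769] [ 0.21871528  1.55993497 -0.22211451] [ 0.17743566 -1.21183559 -0.15848127]
scene [[383.7133376859819, 0.0, 254.36717456945635], [0.0, 383.7133376859819, 194.81387829267567], [0.0, 0.0, 1.0]] [ 1.17483884 -0.46748294  0.84449011] [-2.07585561 -1.00827084  0.46537013]
top [[470.64422557652324, 0.0, 253.27065898572533], [0.0, 470.64422557652324, 189.4206515962687], [0.0, 0.0, 1.0]] [0.27045803 0.03051006 1.45262385] [-2.23933064  1.97904493 -0.20605433]
[[ 7.47396276e-06 -3.14140508e-01  9.49376501e-01 -1.44612537e-01]
 [ 9.99999994e-01  1.03107528e-04  2.62448970e-05 -9.18394992e-04]
 [-1.06132449e-04  9.49376496e-01  3.14140507e-01 -8.20503370e-02]
 [ 0.00000000e+00  0.00000000e+00  0.00000000e+00  1.00000000e+00]] [[332.18796252   0.         251.93756488]
 [  0.         332.18796252 193.96575683]
 [  0.           0.           1.        ]]
```

View pics/top0.png

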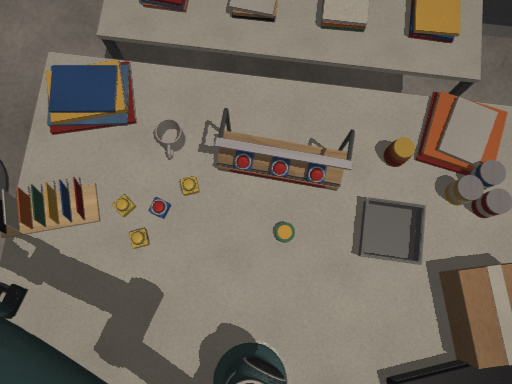

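View pics/scene0.png

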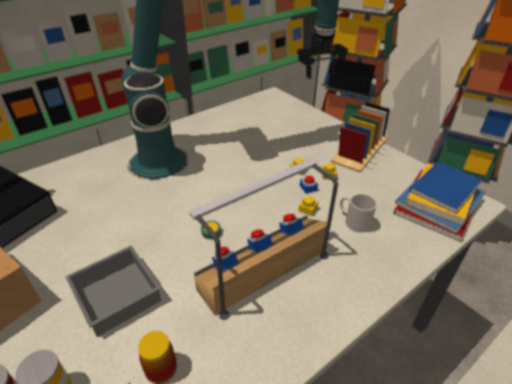

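Top view: the stand has red caps at about (243,161), (280,168) and (317,174). The tub is at (391,231), the tin at (284,231), the mug at (169,135) and the jar at (399,151). Spare candidates are the blue/red one at (160,207) and yellow ones at (124,205), (139,238) and (190,185). The blue housing with a red cap fits; the yellow ones are excluded by the task. I'll measure, then confirm it in a crop.

```bash
cat > h.py <<'E'
import numpy as np,cv2
from scipy.spatial.transform import Rotation as R
def pts(c,T=None):
    "world point of every pixel (from z_map); T = world<-camera"
    if T is None:
        T=np.eye(4);T[:3,:3]=R.from_rotvec(c['orientation']).as_matrix();T[:3,3]=c['position']
    z=c['z_map'];K=c['intrinsics'];v,u=np.indices(z.shape)
    p=np.stack([(u-K[0,2])/K[0,0]*z,(v-K[1,2])/K[1,1]*z,z],-1)
    return p@T[:3,:3].T+T[:3,3]
def wristcap(manip,cams):
    s=manip.state();c=dict(cams.capture('wrist'))
    T=np.eye(4);T[:3,:3]=R.from_rotvec(s['tcp_rot']).as_matrix();T[:3,3]=s['tool_pos']
    return c,T@c['T_tool_cam']
def red(im):
    h=cv2.cvtColor(im,cv2.COLOR_BGR2HSV)
    return (((h[...,0]<8)|(h[...,0]>172))&(h[...,1]>150)&(h[...,2]>90)).astype(np.uint8)
def blue(im):
    h=cv2.cvtColor(im,cv2.COLOR_BGR2HSV)
    return ((abs(h[...,0].astype(int)-110)<12)&(h[...,1]>120)&(h[...,2]>40)).astype(np.uint8)
def blobs(m,amin=20):
    n,l,st,ce=cv2.connectedComponentsWithStats(m)
    return [(l==i,st[i,4],ce[i]) for i in range(1,n) if st[i,4]>=amin]
E
python3 - <<'E'
from h import *
np.set_printoptions(precision=4,suppress=True)
for n in('top','scene'):
    c=dict(np.load(n+'0.npz'));P=pts(c)
    for nm,f in(('red',red),('blue',blue)):
        for m,a,ce in blobs(f(c['image'])):
            q=P[m&(c['z_map']>0)]
            if len(q):print(n,nm,a,ce,np.median(q,0),q.min(0),q.max(0))
c=dict(np.load('top0.npz'));P=pts(c)
for nm,(u,v) in dict(tubfloor=(391,231),tin=(284,231),mug=(163,130),jar=(402,146),bar=(285,153),barL=(222,140),barR=(347,163),counter=(230,250)).items():print(nm,P[v,u])
# tub: rim points
z=P[...,2];m=((z>.045)&(z<.06)).astype(np.uint8);m[:, :345]=0;m[:190]=0;m[270:]=0;m[:,435:]=0
q=P[m>0][:,:2].astype(np.float32);print('tub',cv2.minAreaRect(q))
for nm,(u0,u1,v0,v1,zl,zh) in dict(tin=(265,305,215,250,.012,.04),mug=(150,190,115,162,.08,.1),jar=(380,420,130,170,.095,.115),bar=(210,360,125,175,.255,.29)).items():
    m=np.zeros(z.shape,bool);m[v0:v1,u0:u1]=1;m&=(z>zl)&(z<zh)
    print(nm,cv2.minAreaRect(P[m][:,:2].astype(np.float32)),P[m][:,2].max())
s=dict(np.load('top0.npz'))['image'][150:260,100:340];cv2.imwrite('pics/crop0.png',cv2.resize(s,None,fx=3.3,fy=3.3,interpolation=2))
E
```

```text
top red 36 [175.3056   0.7222] [ 1.2905  0.4439 -0.1665] [ 1.2805  0.4208 -0.1769] [ 1.2991  0.4856 -0.1604]
top red 151 [130.3709 105.1921] [0.7803 0.4822 0.0235] [0.7308 0.4626 0.0146] [0.8731 0.5026 0.033 ]
top red 152 [ 67.2632 127.8421] [0.6845 0.6733 0.024 ] [0.6644 0.5831 0.0166] [0.7029 0.7221 0.0313]
top red 158 [437.8228 162.7152] [ 0.7181 -0.5074  0.0192] [ 0.7006 -0.5804  0.008 ] [ 0.736  -0.4432  0.0276]
top red 100 [242.67 161.66] [0.6197 0.0963 0.1171] [0.6049 0.0805 0.1047] [0.6332 0.1133 0.1241]
top red 101 [279.396  167.9901] [ 0.6138 -0.0126  0.1175] [ 0.5997 -0.0287  0.1058] [0.6284 0.0035 0.1266]
top red 101 [316.4554 174.4851] [ 0.6077 -0.1217  0.1171] [ 0.5928 -0.1386  0.1025] [ 0.6228 -0.1061  0.1299]
top red 24 [ 75.7917 198.5   ] [0.4476 0.5457 0.1522] [0.4143 0.5333 0.1455] [0.479  0.5549 0.1577]
top red 100 [158.05 206.31] [0.4679 0.3365 0.0475] [0.4525 0.3204 0.0407] [0.4852 0.3537 0.0567]
top blue 40 [411.325  23.8  ] [ 1.3197 -0.4635 -0.193 ] [ 1.2918 -0.4683 -0.2059] [ 1.3801 -0.4575 -0.1822]
top blue 75 [441.3867  36.52  ] [ 1.2873 -0.5844 -0.1951] [ 
[... 2985 characters left out ...]

barR [ 0.6057 -0.1781  0.2829]
counter [0.3674 0.1053 0.001 ]
tub ((0.48252007365226746, -0.37319254875183105), (0.18227246403694153, 0.18122321367263794), 89.01689147949219)
tin ((0.442070871591568, -0.05323630943894386), (0.05845673754811287, 0.05841374769806862), 6.39524507522583) 0.032735136888053296
mug ((0.6928561329841614, 0.3342680037021637), (0.08004333078861237, 0.07996542751789093), 49.63583755493164) 0.09904132542776245
jar ((0.7263085246086121, -0.3743213415145874), (0.06196551397442818, 0.06124744191765785), 16.29732322692871) 0.1142134332836724
bar ((0.6474742293357849, -0.012978792190551758), (0.10835680365562439, 0.3594155013561249), 0.10012125968933105) 0.28619351697019635
```

View pics/crop0.png

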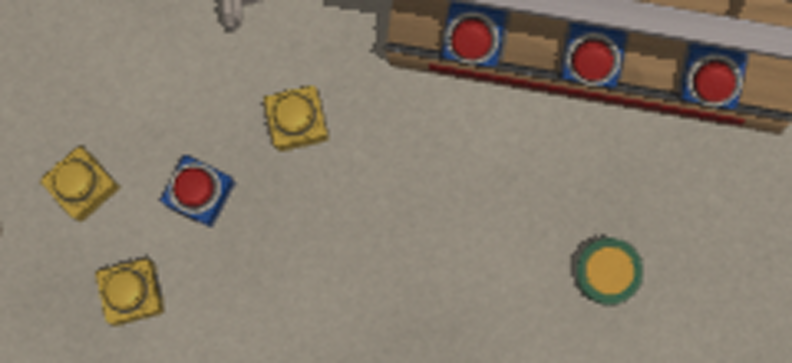

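The crop confirms it: the blue housing with the red cap at crop (195,187) is the spare, and the three others near it are yellow decoys. Next I'll check IK, then take closer wrist looks at the spare and the stand on the way.

```bash
cat >> h.py <<'E'
def rv(x,z):
    x=np.array(x,float);x/=np.linalg.norm(x);z=np.array(z,float);z-=x*(x@z);z/=np.linalg.norm(z)
    return R.from_matrix(np.stack([x,np.cross(z,x),z],1)).as_rotvec()
YAW=-0.055;MID=np.array([0.638,-0.0139,0.075])
def tray(yaw=None):
    yaw=YAW if yaw is None else yaw
    u=np.array([np.cos(yaw),np.sin(yaw),0]);Z=np.array([0,0,1.]);s,c=.5,np.sqrt(.75)
    return np.stack([c*u+s*Z,np.array([-u[1],u[0],0]),-s*u+c*Z],1)
def tp(x,y,z): return MID+tray()@np.array([x,y,z])
def torient(): A=tray();return rv(-A[:,2],A[:,0])
def down(yaw): return rv([0,0,-1],[np.cos(yaw),np.sin(yaw),0])
E
python3 - <<'E'
from h import *
from cell import manip,cams,inverse_kinematics as ik
np.set_printoptions(precision=3,suppress=True)
s=manip.state();print(R.from_rotvec(s['tcp_rot']).as_matrix())
for y in(.11,0,-.11):
    for z in(.15,.004):print(y,z,tp(0,y,z),ik(tp(0,y,z),torient()))
sp=np.array([.467,.336]);a=np.arctan2(sp[1],sp[0])
look=np.array([sp[0]-.03*np.cos(a),sp[1]-.03*np.sin(a),.2])
print(ik(look,down(a)),ik([.4825,-.373,.12],down(-.66)))
manip.move_pose(look,down(a));print(manip.state()['clock'])
c,T=wristcap(manip,cams);np.savez('w1.npz',T=T,**c);cv2.imwrite('pics/w1.png',c['image'])
manip.move_pose([.40,.1,.32],torient());manip.move_pose(tp(-.01,0,.13),torient());print(manip.state()['clock'])
c,T=wristcap(manip,cams);np.savez('w2.npz',T=T,**c);cv2.imwrite('pics/w2.png',c['image'])
cv2.imwrite('pics/w12.png',np.hstack([cv2.resize(cv2.imread(f'pics/w{i}.png'),(400,300),interpolation=cv2.INTER_AREA) for i in(1,2)]))
s=manip.state();print(s['tool_pos'],tp(-.01,0,.13),s['contact_force'])
E
```

```text
[[-0.001  0.277  0.961]
 [-0.002  0.961 -0.277]
 [-1.    -0.002 -0.   ]]
0.11 0.15 [0.569 0.1   0.205] [ 0.207 -0.18   2.218 -0.229  0.608 -1.153]
0.11 0.004 [0.642 0.096 0.078] [ 0.168  0.135  2.183 -0.35   0.329 -1.045]
0 0.15 [ 0.563 -0.01   0.205] [-0.064 -0.227  2.254  0.008  0.59  -1.586]
0 0.004 [ 0.636 -0.014  0.078] [-0.063  0.104  2.219  0.014  0.295 -1.591]
-0.11 0.15 [ 0.557 -0.12   0.205] [-0.339 -0.206  2.238  0.245  0.617 -2.02 ]
-0.11 0.004 [ 0.63  -0.124  0.078] [-0.296  0.118  2.203  0.376  0.331 -2.138]
[ 0.578  0.047  1.926 -0.     1.169 -1.616] [-0.699  0.241  1.862 -0.     1.038 -1.61 ]
1.7
3.6917
[ 0.565 -0.009  0.183] [ 0.564 -0.01   0.183] [-0.208  0.593 -0.061]
```

View pics/w12.png

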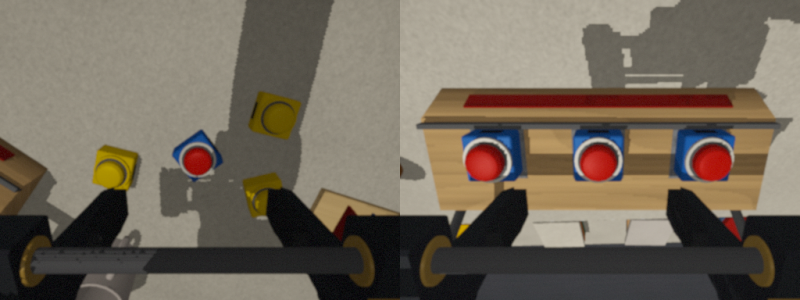

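Left (w1): the spare is at (197,155), with decoys at (115,168), (274,115) and (262,195). Right (w2): the three buzzers are at (485,160), (598,160) and (712,160), with the lip along y≈125. Next I'll get precise poses from the depth points.

Run:
```python
from h import *
np.set_printoptions(precision=4,suppress=True)
c=dict(np.load('w2.npz'));P=pts(c,c['T']);im=c['image']
Q=(P-MID)@tray()
bl=blobs(blue(im),150)
for m,a,ce in bl:
    q=Q[m&(c['z_map']>0)];print('blue',a,ce,np.percentile(q,[2,50,98],axis=0).tolist())
caps=[]
for m,a,ce in blobs(red(im),300):
    q=Q[m&(c['z_map']>0)];zt=np.percentile(q[:,2],95)
    t=q[q[:,2]>zt-.004];(x,y),r=cv2.minEnclosingCircle(t[:,:2].astype(np.float32))
    print('red',a,ce,zt,x,y,r,np.median(t,0))
# wood slope surface: fit plane
h=cv2.cvtColor(im,cv2.COLOR_BGR2HSV);w=(abs(h[...,0].astype(int)-14)<8)&(h[...,1]>60)&(abs(Q[...,0]-.02)<.04)&(abs(Q[...,1])<.17)&(abs(Q[...,2])<.015)
q=Q[w];co=np.linalg.lstsq(np.c_[q[:,:2],np.ones(len(q))],q[:,2],rcond=None)[0];print('plane',co,len(q))
# lip: dark edge of the tray
li=(Q[...,0]<-.025)&(Q[...,0]>-.06)&(abs(Q[...,1])<.2)&(Q[...,2]>.004)&(Q[...,2]<.02);q=Q[li]
print('lip',np.percentile(q,[2,50,98],axis=0).tolist(),np.polyfit(q[:,1],q[:,0],1))
c=dict(np.load('w1.npz'));P=pts(c,c['T']);im=c['image']
for f in(blue,red):
  for m,a,ce in blobs(f(im),200):
    p=P[m&(c['z_map']>0)]
    if abs(p[:,2].max()-.045)<.02 or 1:print('w1',f.__name__,a,ce,np.median(p,0),p[:,2].max())
d=np.linalg.norm(P[...,:2]-[.467,.336],axis=2)<.05
t=P[d&(P[...,2]>.027)&(P[...,2]<.040)];print('housing',cv2.minAreaRect(t[:,:2].astype(np.float32)))
t=P[d&(P[...,2]>.044)];print('cap',cv2.minEnclosingCircle(t[:,:2].astype(np.float32)),P[d][:,2].max())
```

```text
blue 1547 [131.2896 187.4699] [[-0.029209242401367106, -0.13005454404700945, 0.004401332205658198], [-0.022077403207468357, -0.0872216237835817, 0.026160262482600838], [0.01773437392323849, -0.08407513029493992, 0.030915596091448786]]
blue 893 [253.2968 175.514 ] [[-0.02948276461996741, -0.023222718953805066, 0.007454125119013636], [-0.027720668694949664, 0.0005845643903183461, 0.028925265292608127], [-0.012533199276009498, 0.025210994278055048, 0.03129179958025937]]
blue 1572 [375.5833 187.7481] [[-0.029326807485745936, 0.08531532463764888, 0.006932625247289158], [-0.02199736326442929, 0.08907628343274365, 0.02727419797718155], [0.017531015311117698, 0.13208514530352022, 0.031087631549945628]]
red 3852 [235.3082 129.3279] -0.013875321764164918 -0.050590865314006805 0.0009898021817207336 0.14879252016544342 [-0.0502  0.0085 -0.0148]
red 1749 [107.5895 208.4626] 0.04892088527807819 -0.004337538965046406 -0.10835438221693039 0.017226044088602066 [-0.0054 -0.1077  0.0476]
red 1680 [253.5232 208.3446] 0.04903217526253422 -0.004734734073281288 0.0006653541349805892 0.017188716679811478 [-0.0054  0.0006  0.0477]
red 1812 [399.0044 208.2826] 0.04895413563683063 -0.004423504229635 0.10935226827859879 0.017452605068683624 [-0.0054  0.1092  0.0477]
plane [-0.0006  0.0006  0.0003] 17697
lip [[-0.036508614584299, -0.17925186429968262, 0.0044065064607344525], [-0.033440482948456876, 0.003091072967092729, 0.01014850897315844], [-0.028425485458579834, 0.18092239382426425, 0.018735717875652657]] [-0.0008 -0.033 ]
w1 blue 613 [252.0408 186.969 ] [0.451  0.3212 0.0272] 0.030525995703843123
w1 red 963 [252.5369 206.2264] [0.4658 0.3359 0.0457] 0.048512003034625606
housing ((0.4680554270744324, 0.3372943103313446), (0.048990875482559204, 0.04895433038473129), 71.71078491210938)
cap ((0.44974109530448914, 0.32348328828811646), 0.04509180784225464) 0.22129074557791095
```

```bash
sed -i 's/^def tp/MID=MID+tray()@np.array([-.0044,.0006,0])\ndef tp/' h.py
cat >> h.py <<'E'
def press(manip,y,full=False,ztop=.048,lim=9.,zmin=.0385):
    "step the shut fingers into the cap at tray y; returns [(z,force)]"
    n=tray()[:,2]
    manip.move_linear(tp(0,y,ztop+.004),rate=.1);manip.dwell(.15)
    f0=manip.state()['contact_force'];out=[];k=None;z=ztop+.004
    while z>zmin:
        z-=.001 if k is None or not full else .0007
        manip.move_linear(tp(0,y,z),rate=.03);manip.dwell(.05)
        s=manip.state();f=(s['contact_force']-f0)@n;d=n@(s['tool_pos']-MID);out.append((round(d*1e3,2),round(f,2)))
        if k is None and f>.9:k=z
        if not full and k and z<=k-.0035: break
        if full and f>lim: break
    manip.move_linear(tp(0,y,ztop+.02),rate=.1)
    return out
E
python3 - <<'E'
from h import *
from cell import manip
c=dict(np.load('w1.npz'));P=pts(c,c['T'])
t=P[(np.linalg.norm(P[...,:2]-[.467,.336],axis=2)<.03)&(P[...,2]>.044)&(P[...,2]<.052)];print('cap',cv2.minEnclosingCircle(t[:,:2].astype(np.float32)))
manip.set_gripper(0.0,force=30);print(manip.state()['clock'])
manip.move_linear(tp(0,0,.075),rate=.2)
print(press(manip,0));print(manip.state()['clock'])
manip.move_linear(tp(0,.11,.068),rate=.2)
print(press(manip,.11));print(manip.state()['clock'])
E
```

```text
cap ((0.46824172139167786, 0.3372895419597626), 0.016591601073741913)
5.0417
[(np.float64(51.19), np.float64(0.09)), (np.float64(49.92), np.float64(0.21)), (np.float64(48.99), np.float64(0.94)), (np.float64(48.01), np.float64(1.18)), (np.float64(47.02), np.float64(1.54)), (np.float64(46.0), np.float64(2.38)), (np.float64(45.0), np.float64(2.66))]
8.4833
[(np.float64(51.18), np.float64(-0.48)), (np.float64(49.99), np.float64(-2.05)), (np.float64(49.13), np.float64(2.13)), (np.float64(48.07), np.float64(4.82)), (np.float64(47.04), np.float64(6.26)), (np.float64(46.05), np.float64(7.6)), (np.float64(45.1), np.float64(6.66))]
12.125
```

The middle buzzer is the tired one: about 2.7 N at 4 mm of travel, against about 7 N on the left one. I'll press the middle fully to its click.

Run:
```python
from h import *
from cell import manip,cams
manip.move_linear(tp(0,0,.068),rate=.2)
for o in press(manip,0,full=True,zmin=.0375):print(*o)
print(manip.state()['clock'])
c,T=wristcap(manip,cams);cv2.imwrite('pics/w3.png',c['image']);np.savez('w3.npz',T=T,**c)
```

```text
51.19 0.33
49.99 0.34
49.05 0.93
48.31 2.08
47.63 3.2
46.9 1.61
46.21 2.97
45.52 2.63
44.8 3.44
44.11 2.44
43.41 3.69
42.69 3.98
42.17 8.05
42.03 13.89
17.9
```

Run:
```python
from h import *
from cell import manip,cams
st=manip.state
manip.set_gripper(.070)
manip.move_linear(tp(0,0,.005),rate=.12)
s=st();print('at',(s['tool_pos']-MID)@tray(),s['contact_force'])
manip.set_gripper(.03,force=25);print('w',st()['gripper_width'],st()['clock'])
manip.move_linear(tp(0,0,.10),rate=.15);print('w',st()['gripper_width'],st()['contact_force'])
manip.move_linear(tp(-.03,0,.16),rate=.2)
manip.move_pose([.47,-.30,.20],down(-.017))
manip.move_linear([.4825,-.373,.10],rate=.25)
manip.move_linear([.4825,-.373,.016],rate=.12)
s=st();print(s['tool_pos'],s['contact_force'],s['gripper_width'],s['clock'])
manip.set_gripper(.075)
manip.move_linear([.4825,-.373,.14],rate=.2)
print(st()['clock'])
c=cams.capture('top');cv2.imwrite('pics/top1.png',c['image'])
c,T=wristcap(manip,cams);i=c['image'];t=cams.capture('scene')['image']
cv2.imwrite('pics/a.png',np.hstack([cv2.resize(i,(400,300)),cv2.resize(t,(400,300))]))
```

```text
at [-4.41689420e-05  1.36368268e-05  4.95829573e-03] [ 1.54012097 -0.68563449 -0.09952441]
w 0.04963998845777564 20.1583
w 0.04980362507496454 [-0.24758323 -0.04078468 -1.1156438 ]
[ 0.48314749 -0.37343581  0.01682028] [-0.68694721  0.35519014 -1.07302901] 0.04953190003855678 24.0667
25.3833
```

View pics/a.png

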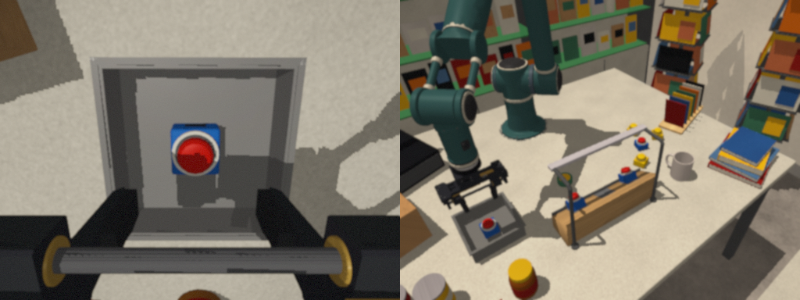

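The tired buzzer lies flat in the tub, at (196,150) in the left view, and the stand's middle place is empty. Next is the spare, with one closer measurement on the way.

Run:
```python
from h import *
from cell import manip,cams,inverse_kinematics as ik
np.set_printoptions(precision=4,suppress=True)
st=manip.state
phi=np.radians(71.7);sp=np.array([.4682,.3373])
u=np.array([np.cos(phi),np.sin(phi)])
print(ik([*sp,.005],down(phi)),ik([*sp,.005],down(phi-np.pi)))
manip.move_pose([.40,-.13,.27],down(0.));manip.move_pose([.40,.15,.27],down(.6))
manip.set_gripper(.064)
manip.move_pose([*(sp-.03*u),.16],down(phi));manip.dwell(.1)
c,T=wristcap(manip,cams);P=pts(c,T)
d=np.linalg.norm(P[...,:2]-sp,axis=2)
t=P[(d<.05)&(P[...,2]>.027)&(P[...,2]<.040)];r=cv2.minAreaRect(t[:,:2].astype(np.float32))
q=P[(d<.03)&(P[...,2]>.044)&(P[...,2]<.052)];k=cv2.minEnclosingCircle(q[:,:2].astype(np.float32))
print('housing',r,'cap',k,st()['clock'])
```

```text
[ 0.5811  0.3315  1.9982 -0.      0.8119 -2.2411] [ 0.5811  0.3315  1.9982 -0.      0.8119  0.9005]
housing ((0.46860796213150024, 0.3369024991989136), (0.0490381084382534, 0.04916141927242279), 71.56878662109375) cap ((0.4684763252735138, 0.3369644582271576), 0.016594965010881424) 29.0667
```

Run:
```python
from h import *
from cell import manip,cams
np.set_printoptions(precision=4,suppress=True)
st=manip.state
phi=np.radians(71.6);sp=[.4685,.3370]
manip.move_linear([*sp,.09],rate=.2,rot=down(phi));manip.move_linear([*sp,.005],rate=.12)
print(st()['tool_pos'],st()['contact_force'])
manip.set_gripper(.03,force=25);print('w',st()['gripper_width'],st()['tool_pos'])
manip.move_linear([*sp,.20],rate=.25)
manip.move_pose([.42,.12,.27],torient());manip.move_pose(tp(-.03,0,.16),torient())
manip.move_linear(tp(.0015,0,.07),rate=.2);manip.move_linear(tp(.0015,0,.012),rate=.1)
manip.dwell(.15);n=tray()[:,2];f0=st()['contact_force'];print('clock',st()['clock'],st()['gripper_width'])
for z in(.009,.008,.007,.006,.005,.004):
    manip.move_linear(tp(.0015,0,z),rate=.04);manip.dwell(.05);s=st();f=(s['contact_force']-f0)@n
    print(z,(s['tool_pos']-MID)@tray(),(s['contact_force']-f0)@tray())
    if f>3:break
c,T=wristcap(manip,cams);cv2.imwrite('pics/place.png',c['image']);t=cams.capture('scene')['image'][150:330,170:350]
cv2.imwrite('pics/p.png',np.hstack([cv2.resize(c['image'],(400,300)),cv2.resize(t,(300,300))]))
print(st()['clock'])
```

```text
[0.4692 0.3374 0.0058] [-1.1763  0.2061  0.1585]
w 0.04941719097707987 [0.4692 0.3375 0.006 ]
clock 35.15 0.0496988888833794
0.009 [0.0015 0.     0.009 ] [-1.4433 -0.1438 -0.0713]
0.008 [0.0015 0.     0.008 ] [-0.723   0.4129 -0.2955]
0.007 [0.0016 0.     0.0074] [-2.2568  0.4868  8.1902]
36.15
```

View pics/p.png

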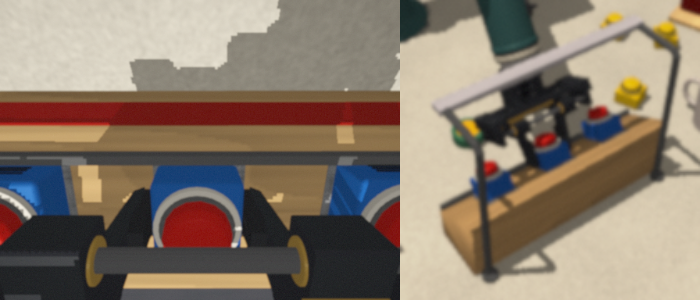

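The spare touches the pad at the expected height, not the lip, and sits in line with its neighbours at (197,200). I'll release and look.

Run:
```python
from h import *
from cell import manip,cams
np.set_printoptions(precision=4,suppress=True)
st=manip.state
manip.set_gripper(.066);manip.move_linear(tp(.0015,0,.075),rate=.15)
manip.set_gripper(0.,force=30)
manip.move_linear(tp(-.01,0,.13),rate=.2);manip.dwell(.1)
c,T=wristcap(manip,cams);cv2.imwrite('pics/w5.png',c['image']);np.savez('w5.npz',T=T,**c);print(st()['clock'])
for n in('w2','w5'):
  c=dict(np.load(n+'.npz'));im=c['image'];Q=(pts(c,c['T'])-MID)@tray()
  for m,a,ce in blobs(blue(im),150):
    q=Q[m&(c['z_map']>0)];print(n,'blue',a,np.percentile(q,[2,98],axis=0).tolist())
  for m,a,ce in blobs(red(im),300):
    q=Q[m&(c['z_map']>0)];t=q[q[:,2]>.0445]
    if len(t)>50:print(n,'cap',cv2.minEnclosingCircle(t[:,:2].astype(np.float32)),np.percentile(t[:,2],95),np.linalg.lstsq(np.c_[t[:,:2],np.ones(len(t))],t[:,2],rcond=None)[0][:2])
  for y in(-.11,0,.11):
    t=Q[(abs(Q[...,1]-y)<.04)&(Q[...,2]>.028)&(Q[...,2]<.038)&(abs(Q[...,0])<.04)];print(n,cv2.minAreaRect(t[:,:2].astype(np.float32)))
```

```text
38.7917
w2 blue 1547 [[-0.024809242401367136, -0.13065454404700944, 0.0044013322056582075], [0.02213437392323846, -0.08467513029493992, 0.030915596091448797]]
w2 blue 893 [[-0.02508276461996744, -0.023822718953805066, 0.007454125119013646], [-0.008133199276009527, 0.02461099427805505, 0.03129179958025938]]
w2 blue 1572 [[-0.024926807485745963, 0.08471532463764887, 0.006932625247289167], [0.021931015311117668, 0.1314851453035202, 0.031087631549945642]]
w2 cap ((0.0003193739103153348, -0.1093209907412529), 0.017480168491601944) 0.048978070276330755 [ 0.0171 -0.0358]
w2 cap ((-2.703926475078333e-05, 0.0006215209141373634), 0.017386874184012413) 0.04908338513515475 [ 0.0234 -0.0033]
w2 cap ((-0.00024113788094837219, 0.10924262553453445), 0.017750993371009827) 0.049018377003686824 [0.0201 0.0338]
w2 ((2.9629096388816833e-05, -0.1093338131904602), (0.04943445324897766, 0.04950372502207756), 0.1664021909236908)
w2 ((-0.0001304522156715393, -1.9641593098640442e-05), (0.049595147371292114, 0.049222465604543686), 89.86625671386719)
w2 ((-3.836303949356079e-05, 0.10954772680997849), (0.04949311
[... 488 characters left out ...]
747397355]]
w5 cap ((-0.0017750904662534595, 0.10942494869232178), 0.017567044124007225) 0.049020798030202824 [0.0229 0.0287]
w5 cap ((-0.0001825390791054815, -0.10909124463796616), 0.01754184253513813) 0.049008070980312346 [ 0.0199 -0.0355]
w5 cap ((0.0011105863377451897, -0.0011464993003755808), 0.017360085621476173) 0.0489774471357119 [0.0212 0.0015]
w5 ((6.781518459320068e-05, -0.10938097536563873), (0.049857672303915024, 0.04975154623389244), 89.8908462524414)
w5 ((0.0009449068456888199, -0.0011761095374822617), (0.049508098512887955, 0.04992863908410072), 89.85980987548828)
w5 ((-0.0014429930597543716, 0.10959360003471375), (0.0490957647562027, 0.04988542199134827), 0.1336335986852646)
```

View pics/w5.png

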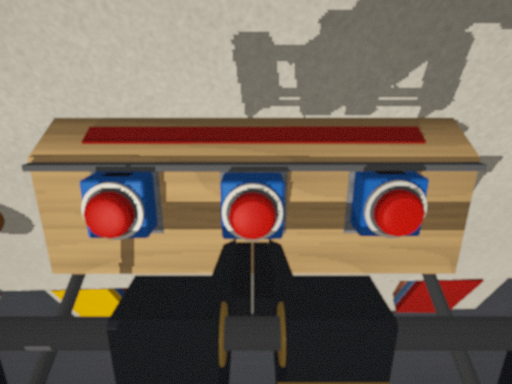

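The spare at (253,205) is flat, square and within about 1.2 mm of its place. The left buzzer only slid 1.4 mm down to the lip when I pressed it. Now I'll press the spare to its click.

Run:
```python
from h import *
from cell import manip,cams
manip.move_linear(tp(0,0,.06),rate=.2)
for o in press(manip,0,full=True,lim=19.,zmin=.0375):print(*o)
print(manip.state()['clock'])
manip.move_linear(tp(-.01,0,.13),rate=.2);manip.dwell(.1)
c,T=wristcap(manip,cams);c=dict(c);Q=(pts(c,T)-MID)@tray()
for y in(-.11,0,.11):
    t=Q[(abs(Q[...,1]-y)<.04)&(Q[...,2]>.028)&(Q[...,2]<.038)&(abs(Q[...,0])<.04)];k=Q[(abs(Q[...,1]-y)<.012)&(abs(Q[...,0])<.012)]
    print(cv2.minAreaRect(t[:,:2].astype(np.float32)),'captop',np.median(k[:,2]))
manip.move_pose([.42,.0,.28],torient())
cv2.imwrite('pics/end.png',np.hstack([cv2.resize(cams.capture(n)['image'],(400,300)) for n in('top','scene')]))
s=manip.state();print(s['clock'],s['contact_force'])
```

```text
51.15 0.03
49.91 -0.18
49.12 4.37
48.35 5.09
47.61 5.92
46.92 6.23
46.22 6.65
45.55 8.47
44.91 8.06
44.25 9.19
43.59 8.98
42.95 10.78
42.3 11.08
42.14 19.35
44.3083
((-1.6940757632255554e-05, -0.1093817874789238), (0.049831606447696686, 0.04938478022813797), 0.085664302110672) captop 0.04793612562690361
((-0.0013452935963869095, -0.0012456458061933517), (0.04877736419439316, 0.049314990639686584), 0.005916566587984562) captop 0.04819184896388
((-0.0015630349516868591, 0.10953636467456818), (0.04967788606882095, 0.049665387719869614), 0.26799276471138) captop 0.04805456062061946
45.75 [ 0.08591885 -0.07490162  0.23671436]
```

View pics/end.png

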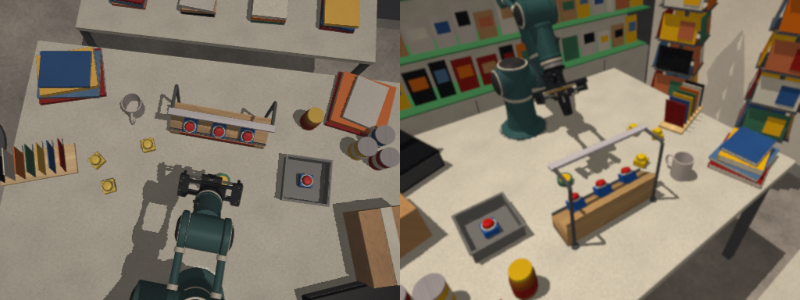

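The final view shows three buzzers on the stand at (190–247,130), the tired one in the tub at (307,181), and the mug, jar and tin where they were. I'm handing the job in.

```bash
python3 -c "
from cell import order;print(order.close_job())"
```

```text
the job is handed in; nothing more can be done
None
```

The job is done and handed in, with the robot's clock at about 46 s of the 72 s allowed.

- **Finding the tired buzzer:** The middle buzzer took about 2.7 N at 4 mm of travel, against about 7 N on the left one. I did not press the right one, because the middle one was already clear.
- **Tired buzzer:** I pressed it to its stop before taking it off. It read about 4 N and then a sharp rise to 14 N after about 7 mm. It now lies flat in the returns tub.
- **Spare:** I put it cap up on the middle pad and pressed it to its stop, at about 11 N and then a rise to 19 N. I then let go.

**Last checks:**
- The spare sits flat and square, within 1.4 mm of its place in each direction, and its cap is back up at 48 mm.
- The left buzzer slid about 1.5 mm down to the lip when I pressed it, and is still on its pad. The right one has not moved.
- The mug, jar and tin look undisturbed in the final pictures. I did not measure them again.
- The gripper is clear of everything and the wrist force is about zero.
- No check failed. The clicks were judged from the force rise at the stop, as there was no direct signal for them.

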